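# Clamp a two-part plaster mould

## Robot

A 6-joint arm with a two-finger parallel gripper is mounted at the origin on the work surface. World frame = base frame: x ahead of the robot, y to its left, z up, the work surface at z = 0. Lengths are in mm, angles in rad, forces in N, time in s.
With the tool pointing down it reaches from about 300 to 775 mm from the base axis. Payload 14.6 kg.
Tool frame: the origin (TCP) lies between the finger pads; the fingertips stand 25 mm ahead of it and the grasp point (between the pads) lies 6 mm ahead of it; z points along the fingers, y is the line along which they close (so a half turn about z gives the same grasp; the last joint's range is limited). The gripper opens to 94 mm and grips with 3 to 60 N. Pads are 16 mm wide; open, the fingers measure 119 mm over their backs; the gripper's body (75 mm by 177 mm) begins 78 mm behind the grasp point.
Start: joints at [-1.213, 0.3, 1.521, -0, 1.321, -0.067], TCP at [226.668, -501.11, 230.446] pointing down, gripper open.
Joint ranges: [-3.03, 3.03], [-0.79, 2.21], [0.23, 2.52], [-1.04, 4.18], [0, 3.07], [-2.55, 2.55]. Speed limits (rad/s): [2.22, 2.22, 2.57, 3.14, 3.14, 3.14].

## Interface

Orientations are given as [roll, pitch, yaw] about the fixed x, y, z axes, in that order (R = Rz(yaw) Ry(pitch) Rx(roll)).
In Python, from cell import manip gives the robot as it stands. The module is installed in compiled form; this text tells all that it offers.
- The arm moves only by the tool step_arm, never from a script. Its argument "series" is one flat list of numbers, 5 for each row, row after row: the shift along the world's x, y, z in mm, then the turn about the world's z in rad, then the closure, from 0 (fully open) to 1 (shut). In form: [dx, dy, dz, spin, jaw, dx, dy, dz, spin, jaw, ...]. A call has 1 to 20 rows; each row shifts and turns the commanded pose from where the row before left it; what a row does not reach is not made up. A row lasts 1/8 s, in which the tool goes at most 62.5 mm and 10.7 degrees, less where a joint would pass 70% of its speed; a pose out of reach is approached as far as the arm can. A call is refused whole if a number of a shift passes 62.5 or a number of a turn 0.188, either way. A call with a gripper value outside its range is refused whole. The fingers move at their own pace and stop on an object; "squeeze" is the grip in N (left out, the last holds). Time passes only in rows, so rows that do not move let the fingers close. It gives the time, the measured TCP pose, the force, the opening and the grip force at its end, in the units of the state.
- manip.read_state(): the state, without advancing time (a new reading comes with each control period).
- manip.camera(name): name is "side" or "top"; returns (picture, depth): 480x640x3 uint8, blue, green, red; 480x640 float32, mm along the optical axis (not along the pixel's ray), 0 where there is no reading.
- manip.camera_info(name): a dict with "fovy" (degrees; the focal length in pixels is half the picture's height over the tangent of half this angle, whatever the lens; pixels are square), "cx", "cy" (the principal point, pixels), "eye" and "orientation" of the camera in the world. Camera axes: x right, y down, z forward; pixel columns grow to the right and rows downward; lengths in mm; the calibration is good to about 2 mm. A picture is of the moment at which its call begins. camera_info takes no time and is no camera call.
- manip.sign_off(): hands the job in; it is judged then, once.
The state is a dict: "clock": time; "joints": joint angles; "qd": joint speeds; "effort": joint torques, N m; "eef_pos": TCP position; "eef_rot": TCP orientation; "wrist_force": force on the tool from outside, world axes, zero at the start; "moment": the same for the moment, N m; "finger_gap": finger opening in mm; "finger_force": force on a finger pad.
Only numpy, scipy, OpenCV 4.12 (cv2) and the standard library are available. Lean on these libraries where they do the work, as an engineer would, in place of code of your own. Each camera call takes 0.05 s, during which the arm holds its last target. There are 200 camera calls.

## Task

Clamp the closed plaster mould ready for casting: lift the bar clamp by its bar, set it squarely across the plain part of the mould top beside the pouring hole, one jaw hanging down on either side and the fixed jaw up against the mould, and let go of it without dropping it. Then take the sliding jaw by its grip, hold its latch tab pressed and slide the jaw in to the next notch, so that both jaws press on the mould and the released tab has sprung back with the latch down in that notch. Keep the mould upright and about where it stands, and do not disturb the other things on the bench.

Things in the scene. Friction and masses are not known exactly. Their poses are not given: they have to be found in the camera images.
- mould_a: Half of a white plaster mould: loose block 150 (x) by 50 (y) by 95 mm high, 1 kg, standing closed against its other half, 100 mm across (y) together. Origin on the bench at mid-length, on the parting plane; this half is on the -y side. A 30 mm deep pouring hole opens in the top across the parting line, x = -65 to -29 mm; the rest of the top is plain and flat.
- mould_b: The other half of the plaster mould, same size, at mould_a's +y side. Origin at the same point as mould_a's, same axes.
- mould_top (a point): On the parting line of the mould top, 95 mm up, at x = +15 mm of mould_a, amid the plain part. The clamp's bar goes across here along mould_a's y (either jaw on either side); its middle line may lie from x = -14 to +55 mm.
- clamp: Loose aluminium bar clamp, 0.8 kg, standing on the feet of its jaws. Origin on the plane of the feet under the bar; z up, y along the bar, fixed jaw at -y, sliding jaw at +y. The jaws are 56 mm wide (x), hang 62 mm below the bar's underside and as found stand open 126 mm, from y = -75 to +51. On the mould the bar's underside rests on the top, the feet 33 mm above the bench.
- bar_grip (a point): On the bar's web at y = 0, 88 mm above the feet: pinch the web here across (along clamp x) to carry the clamp; its centre of mass is within 10 mm of here. Fingertips may reach down to 67 mm above the feet. The tab and sliding grip rise to 150 mm above the feet from y = 59 mm outward.
- bar_under (a point): Underside of the bar midway between the open jaws, y = -12 mm, 62 mm above the feet. The bar runs from y = -100 to +142 mm: a foot flange 26 mm wide and 5 mm thick, on it an upright web 12 mm wide up to 98 mm above the feet, its top edge notched every 30 mm (notches 12 mm wide, 8 mm deep).
- fixed_jaw: The jaw fixed on the -y end of the bar, dark steel with a rubber face, 56 mm wide, 62 mm deep below the bar. Its origin and axes are the clamp's.
- fixed_face (a point): Middle of the fixed jaw's working face (y = -75 mm, 31 mm above the feet), which looks to the clamp's +y. It goes up against a side of the mould; if it stands more than about 8 mm off when the other jaw is slid in, the sprung pad bottoms and the mould is shoved along.
- slide (a joint): Position of the sliding jaw along the bar, m: about 0 as found, in its notch with up to 1.5 mm play each way; grows as it moves towards the fixed jaw. The next notch inward is at 0.030; there the jaws hold the mould. It slides easily (0.5 N) with the latch lifted, not at all with the latch in a notch.
- slide_grip (a point): Middle of the outer face of the sliding jaw's grip, an upright dark steel palm plate 26 mm wide (x), 8 mm thick, from 98 to 150 mm above the feet; the point is 134 mm above the feet and 54 mm outward (clamp +y) of the free pad's face. One finger bears here, the other on the latch tab.
- latch_tab (a point): Middle of the inner face of the latch tab, a bright steel thumb plate 26 mm wide (x), 34 mm tall, facing the fixed jaw, 44 mm from slide_grip as found and equally high. Squeezing tab and palm plate together along the bar until they measure about 32 mm over both presses the tab fully.
- latch (a joint): Angle of the latch lever, rad: 0 with its nose fully down in a notch, 0.32 with the tab fully pressed (12 mm of tab travel); the nose clears the notch above 0.26 and stays near 0.26 while it rides on the bar between notches. Spring at the tab: 5 N to start, 9 N fully pressed. The rounded nose drops into a notch within about 2 mm.
- pad (a joint): How far the sliding jaw's rubber pad is pushed back on its springs, m: 0 free, 0.012 bottomed; 4 N to start and 0.7 N per mm more. With the sliding jaw at its next notch and both jaws on the mould it is about 0.004.
- pad_face (a point): Middle of the face of the sliding jaw's sprung pad, 50 mm wide and 50 mm tall, 31 mm above the feet, looking to the clamp's -y.
- clay_bowl: Bystander: a clay bowl, 110 mm across, 45 mm high. Origin at its foot.
- paint_jar: Bystander: a closed jar 64 mm across, 75 mm high. Origin at its foot.
- clay_candlestick: Bystander: a clay candlestick 76 mm across, 85 mm high. Origin at its foot.
- glaze_brush: Bystander: a brush with a wooden handle lying on the bench at the robot's left. Origin under its middle.
Not all that is in view belongs to the job. What is shaped like the mould_a but orange or red is not meant.

How it is judged (in metres and radians):
On the way, in this order (a step that is already met when the one before it is completed fails the run):
1. the clamp rests squarely across the plain part of the mould top, still open, its fixed jaw close to the mould's side, and is let go (z of bar_under in the frame of mould_a between 0.09 and 0.099 m and x of bar_under in the frame of mould_a between -0.014 and 0.055 m and angle between the y axis of clamp and the y axis of mould_a, either way round below 0.14 rad and angle between clamp's own z axis and vertical below 0.07 rad and (y of fixed_face in the frame of mould_a between 0.045 and 0.057 m or y of fixed_face in the frame of mould_a between -0.057 and -0.045 m) and value of joint slide between -0.006 and 0.006 m and value of joint latch below 0.06 rad and contact force between the fingers and clamp below 0.3 N), for 0.2 s.
2. the latch tab is held pressed and the jaw is slid off its notch (value of joint latch above 0.24 rad and value of joint slide above 0.01 m), for 0.1 s.
At the end, for the whole second after the job is handed in: Clamp at rest on the mould top, bar 14 mm one side to 55 mm other side of mid-length, square within 8 degrees, sliding jaw in the next notch (0.030 +-0.004), latch down (<0.08), pad pushed in >1.5 mm, fixed jaw pressing >2 N, clamp let go (z of bar_under in the frame of mould_a between 0.09 and 0.099 m and x of bar_under in the frame of mould_a between -0.014 and 0.055 m and angle between the y axis of clamp and the y axis of mould_a, either way round below 0.14 rad and angle between clamp's own z axis and vertical below 0.07 rad and value of joint slide between 0.026 and 0.034 m and value of joint latch below 0.08 rad and value of joint pad above 0.0015 m and contact force between fixed_jaw and anything else above 2 N and contact force between the fingers and clamp below 0.3 N and linear speed of clamp below 0.02 m/s); the robot touches nothing.
It fails at once if the clamp is let go in the air and dropped (height (world z) of clamp above 0.048 m and contact force between the fingers and clamp below 0.05 N).
It fails at once if the mould is shoved away or knocked over (distance of any of mould_a, mould_b from where it was at the start of the episode above 0.04 m or angle between any of mould_a, mould_b's own z axis and vertical above 0.15 rad).
It fails at once if another thing on the bench is disturbed (distance of any of clay_bowl, paint_jar, clay_candlestick, glaze_brush from where it was at the start of the episode above 0.03 m).
It also fails if it takes over 58 s, if anything falls off the work surface, if the arm or the gripper's body presses on something with over 40 N, if the wrist force passes 120 N, or if a joint passes its speed limit or range.

## Working session

There is one attempt and no reset: what is moved stays moved. The work goes in short steps, Python scripts to look and compute and a tool call to move; the robot and the scene stay as the last step left them, time stands still between calls to the robot, and variables do not carry over. Pictures are saved under pics/ and viewed, at most 10 in all, crops included, and the job is handed in when it is done.

Besides the shell and the picture viewer there is one more tool, called after "Request:" as name(argument=value, ...) on one line, values as JSON. step_arm: Moves the arm, as the interface text tells. Its arguments: {"type":"object","properties":{"series":{"type":"array"},"squeeze":{"type":"number"}},"required":["series"]}

```bash
mkdir -p pics; cat > h.py <<'E'
import numpy as np, cv2
from cell import manip
from scipy.spatial.transform import Rotation as R
def grab(n):
    p,d=manip.camera(n); i=manip.camera_info(n)
    f=240/np.tan(np.radians(i["fovy"])/2)
    v,u=np.mgrid[:480,:640]
    c=np.dstack([(u-i["cx"])/f*d,(v-i["cy"])/f*d,d])
    o=np.array(i["orientation"],float)
    M=o if o.shape==(3,3) else R.from_euler('xyz',o).as_matrix()
    w=c@M.T+np.array(i["eye"]); w[d==0]=np.nan
    return p,d,w
E
python3 - <<'E'
from h import *
for n in("top","side"):
    print(manip.camera_info(n)); p,d,w=grab(n); cv2.imwrite(f"pics/{n}0.png",p); np.savez(f"/tmp/{n}0.npz",p=p,w=w)
print(manip.read_state())
E
```

```text
{'fovy': 48.47270731434823, 'cx': 318.90036830231446, 'cy': 236.56633221034016, 'eye': array([ 405.52795906,   43.43401683, 1134.45685674]), 'orientation': array([-3.0070802 , -0.01454642, -1.59859018])}
{'fovy': 45.58134480295982, 'cx': 318.68957840020323, 'cy': 231.436999949691, 'eye': array([333.49735129, 826.90525756, 682.48059229]), 'orientation': array([-2.18886692,  0.02352482, -2.89174028])}
{'clock': 0.1, 'joints': array([-1.21259212e+00,  3.00435698e-01,  1.52148173e+00, -3.00336482e-05,
        1.32069334e+00, -6.66074447e-02]), 'qd': array([-0.00099416,  0.00075713, -0.00177949, -0.00135309,  0.00045147,
       -0.00118335]), 'effort': array([ 4.57002234e-04, -5.32645333e+01, -3.53283656e+01,  7.09144771e-02,
        2.34898890e-02, -7.26737676e-05]), 'eef_pos': array([ 226.60091765, -500.93767552,  229.94776182]), 'eef_rot': array([-3.14057486e+00, -3.87369372e-05,  4.24819077e-01]), 'wrist_force': array([0.34308904, 0.09448109, 0.21862471]), 'moment': array([ 0.09929951, -0.04924761, -0.03403459]), 'finger_force': 0.0, 'finger_gap': 93.89786747858359}
```

View pics/top0.png

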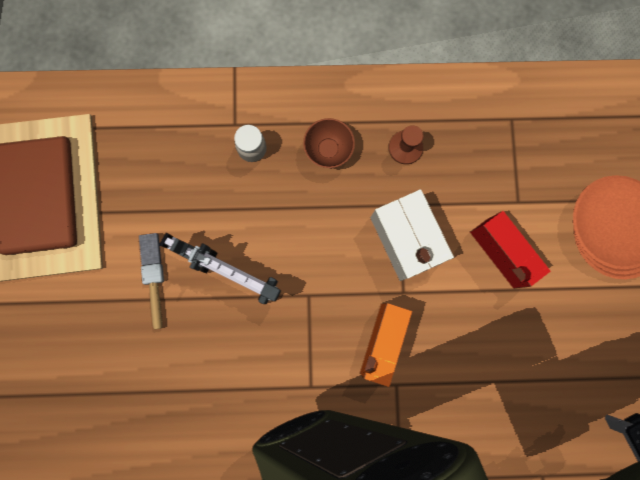

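View pics/side0.png

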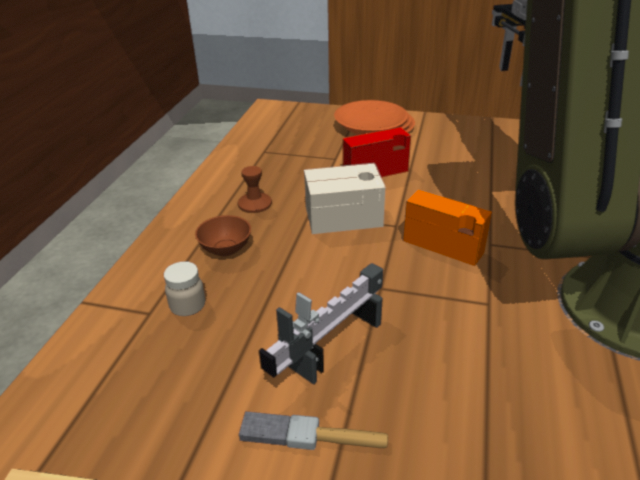

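Top picture: the clamp runs from (168,242) to (280,295), with its fixed jaw at about (270,290) and its sliding jaw at about (200,257). There are three mould-like blocks: white at (413,235), orange at (387,343) and red at (510,250). The white one fits, being white plaster in two halves with a parting line and its hole at (425,255). I'll measure it and confirm in a crop.

```bash
python3 - <<'E'
from h import *
z=np.load("/tmp/top0.npz");p,w=z["p"],z["w"]
def roi(a,b,c,d):
    m=np.zeros((480,640),bool);m[b:d,a:c]=1;return m
W=w[...,2]
m=roi(360,180,465,285)&(W>88)&(W<102)&(p.min(2)>110)
P=w[m]; r=cv2.minAreaRect(P[:,:2].astype(np.float32)); print("mould",r,np.median(P[:,2]),m.sum())
print("hole px",w[255,425],w[247,425])
h=roi(405,235,440,275)&(W<88)&(W>55); print("hole",w[h].mean(0),h.sum())
m=roi(150,225,300,310)
for lo,hi in((93,104),(60,70),(104,160),(140,160)):
    k=m&(W>lo)&(W<hi);P=w[k]
    if k.sum()>5:
        q=cv2.minAreaRect(P[:,:2].astype(np.float32));l=cv2.fitLine(P[:,:2].astype(np.float32),cv2.DIST_HUBER,0,.01,.01).ravel();print(lo,hi,k.sum(),P.mean(0),q,l,np.degrees(np.arctan2(l[1],l[0])))
for n,c in dict(jar=(248,140),bowl=(330,145),stick=(412,135)).items(): print(n,w[c[1],c[0]])
a=cv2.resize(p[180:290,350:460],(400,400),interpolation=2);b=cv2.resize(p[215:315,145:300],(400,258),interpolation=2)
b=cv2.copyMakeBorder(b,0,142,0,0,0);cv2.imwrite("pics/crop.png",np.hstack([a,b]))
E
```

```text
mould ((548.5081787109375, -162.6255645751953), (149.98211669921875, 101.59757995605469), 22.683910369873047) 94.09923301290087 3607
hole px [ 506.45894935 -188.99291591   67.20401036] [ 521.54466373 -187.61779144   77.54645062]
hole [ 507.33714048 -185.52175664   67.40166518] 228
93 104 767 [486.1657624  210.10434302  98.50881583] ((492.6297607421875, 220.17135620117188), (252.03619384765625, 33.670372009277344), 63.32356262207031) [4.6661156e-01 8.8446236e-01 4.8510934e+02 2.0784689e+02] 62.185425
60 70 549 [481.30673457 200.43954492  65.28254637] ((489.47052001953125, 218.04122924804688), (245.25343322753906, 52.317649841308594), 62.371707916259766) [4.7148982e-01 8.8187152e-01 4.9027036e+02 2.0567543e+02] 61.86895
104 160 306 [517.94071963 270.88807937 127.68297951] ((483.7984313964844, 207.97125244140625), (206.24954223632812, 25.657495498657227), 61.77606964111328) [4.5206290e-01 8.9198607e-01 5.1704980e+02 2.6940775e+02] 63.123882
140 160 122 [523.08486586 281.03122366 147.96351769] ((522.060546875, 278.453369140625), (45.84850311279297, 24.698118209838867), 62.0353889465332) [4.5098969e-01 8.9252913e-01 5.2292786e+02 2.8113669e+02] 63.1928
jar [751.90732565 163.87847495  75.48412357]
bowl [758.89431983  -7.07382406   6.93514   ]
stick [ 752.24443539 -172.28036608   83.19271797]
```

View pics/crop.png

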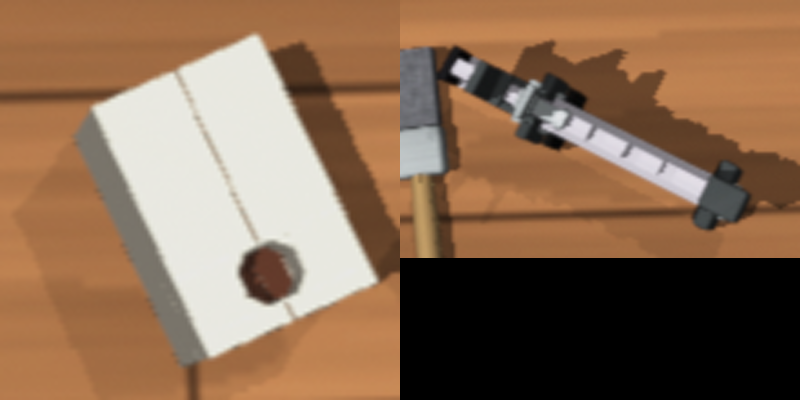

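The crop confirms the white closed mould, with its parting line and its hole at the lower right (small x). It also shows the clamp with its fixed jaw at lower right and the slider and tab at upper left. Mould: centre (548.5,-162.6), x axis at 22.7°. Clamp: origin ≈ (483.5,204), y axis at about 62.3°. I'll hover over the bar grip.

Request:
step_arm(series=[16, 44, 0, 0.0414, 0, 16, 44, 0, 0.0414, 0, 16, 44, 0, 0.0414, 0, 16, 44, 0, 0.0414, 0, 16, 44, 0, 0.0414, 0, 16, 44, 0, 0.0414, 0, 16, 44, 0, 0.0414, 0, 16, 44, 0, 0.0414, 0, 16, 44, 0, 0.0414, 0, 16, 44, 0, 0.0414, 0, 16, 44, 0, 0.0414, 0, 16, 44, 0, 0.0414, 0, 16, 44, 0, 0.0414, 0, 16, 44, 0, 0.0414, 0, 16, 44, 0, 0.0414, 0, 16, 44, 0, 0.0414, 0, 0, 0, 0, 0, 0, 0, 0, 0, 0, 0], squeeze=50)

```text
clock: 2.35
eef_pos: [482.4, 202.5, 230.1]
eef_rot: [-3.141, 0.001, 1.087]
wrist_force: [0.0, -0.3, -0.4]
finger_gap: 94.4
finger_force: 0.0
```

Request:
step_arm(series=[1, 1, -45, 0, 0.4, 0, 0, -45, 0, 0.6, 0, 0, -25, 0, 0.6, 0, 0, -13, 0, 0.6, 0, 0, -7, 0, 0.6, 0, 0, 0, 0, 0.6, 0, 0, 0, 0, 0.6])

```text
clock: 3.22
eef_pos: [484.1, 204.0, 96.3]
eef_rot: [3.141, -0.001, 1.087]
wrist_force: [0.0, -0.5, 0.5]
finger_gap: 37.4
finger_force: 0.0
```

```bash
python3 - <<'E'
from h import *
p,d,w=grab("side"); cv2.imwrite("pics/side1.png",cv2.resize(p[170:420,190:450],(780,750))[:600])
s=manip.read_state();print(s["eef_pos"],s["eef_rot"],s["wrist_force"],s["finger_gap"])
E
```

```text
[484.03258975 203.97624691  96.24332952] [ 3.14069229e+00 -9.63708254e-04  1.08709918e+00] [-0.47039475 -0.04327377 -0.27641706] 37.78007307509015
```

View pics/side1.png

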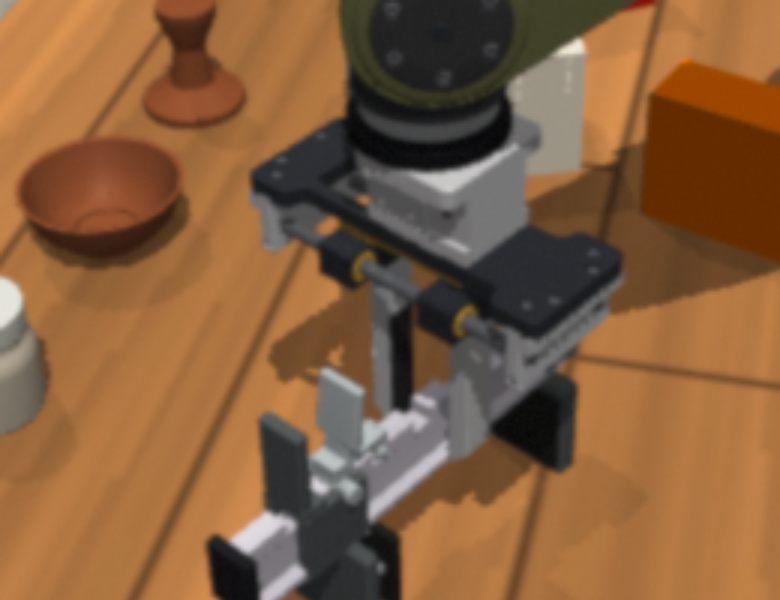

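The fingers straddle the web at (430,400) in the crop, clear of the tab at (340,410). I'll close, then lift.

Request:
step_arm(series=[0, 0, -1, 0, 0.8, 0, 0, 0, 0, 1, 0, 0, 0, 0, 1, 0, 0, 0, 0, 1, 0, 0, 0, 0, 1, 0, 0, 0, 0, 1, 0, 0, 5, 0, 1, 0, 0, 10, 0, 1, 0, 0, 15, 0, 1, 0, 0, 20, 0, 1, 0, 0, 30, 0, 1, 0, 0, 30, 0, 1, 0, 0, 20, 0, 1, 0, 0, 10, 0, 1, 0, 0, 0, 0, 1])

```text
clock: 5.15
eef_pos: [483.7, 203.9, 234.9]
eef_rot: [3.141, -0.001, 1.087]
wrist_force: [-0.0, -0.5, -6.8]
finger_gap: 11.9
finger_force: 50.0
```

```bash
python3 - <<'E'
from h import *
p,d,w=grab("side"); np.savez("/tmp/s2.npz",p=p,w=w); cv2.imwrite("pics/side2.png",p[100:450,150:520])
E
```

```text
(no output)
```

View pics/side2.png

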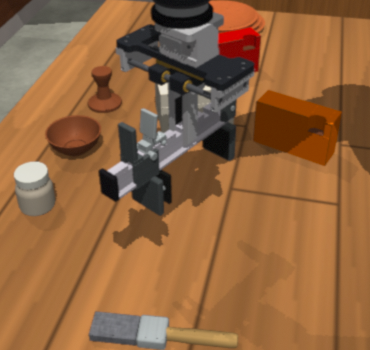

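The clamp is held level, with its slider at (145,150) in the crop and nothing disturbed. I'll measure how it sits in the hand and check the mould pose with this view.

```bash
python3 - <<'E'
from h import *
z=np.load("/tmp/s2.npz");w=z["w"];p=z["p"]
t=np.array([483.7,203.9]);a=np.radians(62.3);ey=np.array([np.cos(a),np.sin(a)]);ex=np.array([np.sin(a),-np.cos(a)])
q=w[...,:2]-t;Y=q@ey;X=q@ex;Z=w[...,2]
pl=(Z>243)&(Z<292)&(Y>50)&(Y<125)&(abs(X)<25)
print("upper",pl.sum(),np.percentile(Y[pl],[1,5,50,95,99]),np.percentile(X[pl],[1,5,50,95,99]),np.percentile(Z[pl],[98,99.5]))
e=(Z>195)&(Z<240)&(Y>120)&(Y<165)&(abs(X)<30)
print("end",e.sum(),np.percentile(Y[e],[50,95,99]),np.percentile(X[e],[5,50,95]),np.percentile(Z[e],[2,98]))
hi=pl&(Y>85);print("palm",hi.sum(),np.percentile(Y[hi],[2,50,98]),np.percentile(Z[hi],98))
s=(Z>196)&(Z<207)&(Y>-60)&(Y<50)&(abs(X)<25)
print(s.sum(),np.polyfit(Y[s],X[s],1))
for lo,hi in((-60,-25),(15,45),(110,135)):
    b=(Y>lo)&(Y<hi)&(abs(X)<18)&(Z>190)&(Z<245);print(lo,b.sum(),np.percentile(Z[b],[2,50,98]) if b.sum()>5 else '')
m=(abs(Z-95)<6)&(p.min(2)>120)&(w[...,1]<-40)
print("mould",m.sum(),cv2.minAreaRect(w[m][:,:2].astype(np.float32)),np.median(Z[m]))
E
```

```text
upper 1266 [ 55.08261445  63.7524669   91.86030739 106.78974789 107.36114963] [-13.04294114 -12.29364269  -2.68487374  10.84755752  12.90196029] [291.06105083 291.61249713]
end 701 [141.0609363  144.20249606 144.72920666] [-13.14841587  -4.8850447   10.76626076] [204.21138505 239.66840835]
palm 638 [ 94.77264194 105.73830112 107.36046952] 290.8912767922795
199 [-7.84819054e-03 -1.03362888e+01]
-60 441 [204.28509751 220.16044502 239.23472989]
15 434 [204.07294592 220.09510751 239.76083874]
110 458 [204.06272261 224.1008346  239.31238562]
mould 130 ((560.048095703125, -124.80907440185547), (100.26996612548828, 42.798484802246094), 23.6784725189209) 94.56335159427903
```

Request:
step_arm(series=[6.2, -28.7, 0, 0.04, 1, 6.2, -28.7, 0, 0.07, 1, 6.2, -28.7, 0, 0.08, 1, 6.2, -28.7, 0, 0.08, 1, 6.2, -28.7, 0, 0.08, 1, 6.2, -28.7, 0, 0.08, 1, 6.2, -28.7, 0, 0.08, 1, 6.2, -28.7, 0, 0.08, 1, 6.2, -28.7, 0, 0.08, 1, 6.2, -28.7, 0, 0.08, 1, 6.2, -28.7, 0, 0.08, 1, 6.2, -28.7, 0, 0.05, 1, 0, 0, 0, 0, 1, 0, 0, 0, 0, 1, 0, 0, 0, 0, 1])

```text
clock: 7.08
eef_pos: [558.0, -139.8, 234.2]
eef_rot: [-3.141, -0.0, 1.968]
wrist_force: [-0.3, 0.0, -6.5]
finger_gap: 12.0
finger_force: 50.0
```

```bash
python3 - <<'E'
from h import *
p,d,w=grab("side"); s=manip.read_state();print(s["eef_pos"],s["eef_rot"])
np.savez("/tmp/s3.npz",p=p,w=w);cv2.imwrite("pics/side3.png",cv2.resize(p[60:260,230:500],(780,578)))
t=s["eef_pos"][:2]
a=np.radians(112.7);ey=np.array([np.cos(a),np.sin(a)]);ex=np.array([np.sin(a),-np.cos(a)])
q=w[...,:2]-np.array([548.5,-162.6]);Y=q@ey;X=q@ex;Z=w[...,2]
m=(abs(Z-94.5)<4)&(abs(X)<90)&(abs(Y)<70)&(p.min(2)>90)
print("mould top",m.sum(),np.percentile(X[m],[1,99]),np.percentile(Y[m],[1,99]))
f=(Z>20)&(Z<85)&(abs(X)<65)&(Y>30)&(Y<70)
print("b face",np.median(Y[f]),f.sum())
pl=(Z>243)&(Z<292)&(Y>90)&(Y<150)&(abs(X-18)<30);print("palm",np.percentile(Y[pl],[50,90,98]),np.percentile(X[pl],[2,98]))
E
```

```text
[ 558.01299114 -139.7925997   234.34124904] [-3.14144110e+00 -2.04129923e-04  1.96784192e+00]
mould top 1293 [-73.25536258  75.1361376 ] [-50.2873871   50.70248109]
b face 48.64592627242513 1701
palm [121.85487398 123.90873445 125.08011321] [ 5.66958527 30.34328109]
```

View pics/side3.png

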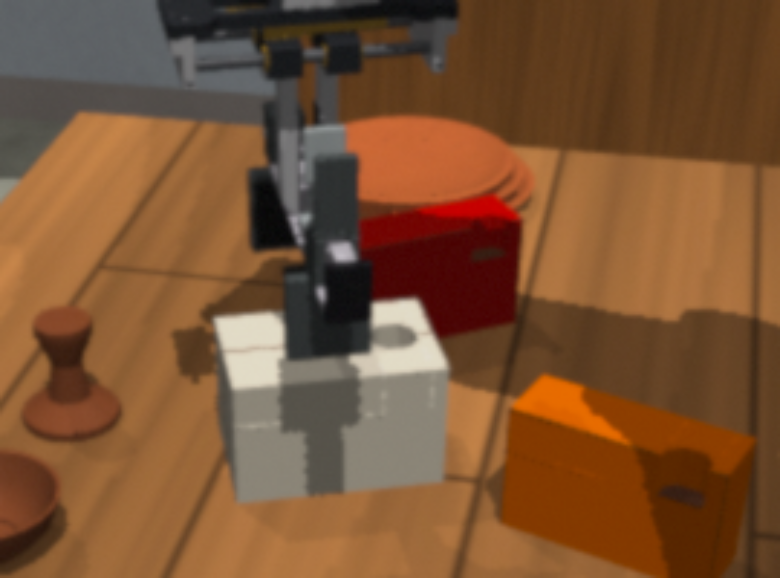

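The slider side hangs toward the camera, centred on the plain part left of the hole at (395,335). The fixed jaw should be about 5 mm clear on the far side. I'll lower to just above the top.

Request:
step_arm(series=[0, 0, -10, 0, 1, 0, 0, -20, 0, 1, 0, 0, -15, 0, 1, 0, 0, -10, 0, 1, 0, 0, -10, 0, 1, 0, 0, -10, 0, 1, 0, 0, -10, 0, 1, 0, 0, -8, 0, 1, 0, 0, -6, 0, 1, 0, 0, -4, 0, 1, 0, 0, 0, 0, 1, 0, 0, 0, 0, 1])

```text
clock: 8.62
eef_pos: [558.2, -140.5, 131.7]
eef_rot: [3.141, 0.0, 1.967]
wrist_force: [-0.5, 0.2, -6.5]
finger_gap: 11.8
finger_force: 50.0
```

Request:
step_arm(series=[-0.4, 0.9, 0, 0, 1, -0.4, 0.9, 0, 0, 1, -0.4, 0.9, 0, 0, 1, 0, 0, 0, 0, 1, 0, 0, 0, 0, 1])

```text
clock: 9.25
eef_pos: [556.9, -137.8, 131.4]
eef_rot: [3.142, 0.0, 1.967]
wrist_force: [-0.0, 0.7, -6.7]
finger_gap: 11.7
finger_force: 50.0
```

```bash
python3 - <<'E'
from h import *
p,d,w=grab("side"); 
a=np.radians(112.7);ey=np.array([np.cos(a),np.sin(a)]);ex=np.array([np.sin(a),-np.cos(a)])
q=w[...,:2]-np.array([548.5,-162.6]);Y=q@ey;X=q@ex;Z=w[...,2]
m=(abs(Z-94.5)<4)&(abs(X)<90)&(abs(Y)<70)&(p.min(2)>90)
print("mould top",m.sum(),np.percentile(X[m],[1,99]),np.percentile(Y[m],[1,99]))
pl=(Z>145)&(Z<185)&(Y>90)&(Y<150)&(abs(X-18)<30);print("palm",np.percentile(Y[pl],[50,90,98]),np.percentile(X[pl],[2,98]),np.percentile(Z[pl],98))
t=pl&(Y>115)
for lo,hi in((5,12),(24,31)): k=t&(X>lo)&(X<hi);print(np.median(Y[k]),k.sum())
print(manip.read_state()["wrist_force"])
E
```

```text
mould top 1225 [-73.73948438  74.93939861] [-50.83873532  51.41189592]
palm [124.14463707 126.1887883  127.46930632] [ 5.02154865 30.37848098] 184.65524327379387
124.04908674970528 76
123.61161890598865 80
[ 0.15817024  0.41687901 -7.23971545]
```

Request:
step_arm(series=[-0.4, 0.9, 0, 0, 1, 0, 0, 0, 0, 1, -0.3, 0.6, 0, 0, 1, 0, 0, 0, 0, 1, 0, 0, 0, 0, 1])

```text
clock: 9.93
eef_pos: [556.2, -136.3, 131.4]
eef_rot: [-3.142, -0.0, 1.967]
wrist_force: [0.3, -0.2, -7.8]
finger_gap: 11.9
finger_force: 50.0
```

Request:
step_arm(series=[-0.4, 0.9, 0, 0, 1, 0, 0, 0, 0, 1, 0, 0, 0, 0, 1])

```text
clock: 10.3
eef_pos: [555.8, -135.5, 131.5]
eef_rot: [3.141, 0.0, 1.967]
wrist_force: [1.5, -2.2, -8.4]
finger_gap: 11.6
finger_force: 50.0
```

The jaw has touched the mould with about 2.5 N. I'll back off slightly and lower until it rests.

Request:
step_arm(series=[0.2, -0.4, 0, 0, 1, 0, 0, -1, 0, 1, 0, 0, -1, 0, 1, 0, 0, 0, 0, 1, 0, 0, 0, 0, 1])

```text
clock: 10.92
eef_pos: [555.9, -135.8, 129.4]
eef_rot: [-3.142, -0.0, 1.967]
wrist_force: [0.6, 0.3, -7.8]
finger_gap: 11.5
finger_force: 50.0
```

Request:
step_arm(series=[0, 0, -0.8, 0, 1, 0, 0, 0, 0, 1, 0, 0, -0.5, 0, 1, 0, 0, 0, 0, 1, 0, 0, 0, 0, 1])

```text
clock: 11.55
eef_pos: [556.0, -135.8, 128.2]
eef_rot: [3.142, 0.0, 1.967]
wrist_force: [-0.7, -0.7, -8.0]
finger_gap: 12.0
finger_force: 50.0
```

Request:
step_arm(series=[0, 0, -0.7, 0, 1, 0, 0, 0, 0, 1, 0, 0, -0.6, 0, 1, 0, 0, 0, 0, 1, 0, 0, 0, 0, 1])

```text
clock: 12.18
eef_pos: [556.0, -135.9, 127.4]
eef_rot: [3.141, 0.0, 1.967]
wrist_force: [-5.6, 0.9, 4.7]
finger_gap: 11.9
finger_force: 50.0
```

It is resting. I'll ease the push, then open gently and rise.

Request:
step_arm(series=[0, 0, 0.5, 0, 1, 0, 0, 0, 0, 0.9, 0, 0, 0, 0, 0.8, 0, 0, 0, 0, 0.6, 0, 0, 0, 0, 0.6, 0, 0, 0, 0, 0.6, 0, 0, 0, 0, 0.6, 0, 0, 0, 0, 0.6])

```text
clock: 13.18
eef_pos: [556.0, -135.8, 127.4]
eef_rot: [3.142, 0.0, 1.967]
wrist_force: [-0.4, -0.1, 0.0]
finger_gap: 37.7
finger_force: 0.0
```

Request:
step_arm(series=[0, 0, 10, 0, 0.5, 0, 0, 30, 0, 0.3, 0, 0, 40, 0, 0, 0, 0, 40, 0, 0, 0, 0, 20, 0, 0, -10, 40, 0, -0.12, 0, -10, 40, 0, -0.18, 0, 0, 30, 0, -0.18, 0, 0, 0, 0, -0.18, 0, 0, 0, 0, -0.18, 0, 0, 0, 0, -0.18, 0, 0, 0, 0, -0.18, 0, 0, 0, 0, -0.18, 0, 0, 0, 0, -0.18, 0, 0, 0, 0, 0, 0, 0, 0, 0, 0, 0])

```text
clock: 15.18
eef_pos: [536.0, -25.8, 267.7]
eef_rot: [3.141, -0.0, 0.411]
wrist_force: [0.8, -0.2, 0.8]
finger_gap: 94.3
finger_force: 0.0
```

```bash
python3 - <<'E'
from h import *
s=manip.read_state();print(s["eef_pos"],s["eef_rot"],s["joints"])
ims=[]
a=np.radians(112.7);ey=np.array([np.cos(a),np.sin(a)]);ex=np.array([np.sin(a),-np.cos(a)])
for n,c in(("side",(60,260,230,500)),("top",(160,300,340,529))):
    p,d,w=grab(n); ims.append(cv2.resize(p[c[0]:c[1],c[2]:c[3]],(400,296)))
    q=w[...,:2]-np.array([548.5,-162.6]);Y=q@ey;X=q@ex;Z=w[...,2]
    m=(abs(Z-94.5)<4)&(abs(X)<90)&(abs(Y)<70)&(p.min(2)>90)
    if m.sum()>20: print(n,"mould top",m.sum(),np.percentile(X[m],[1,99]),np.percentile(Y[m],[1,99]))
    pl=(Z>145)&(Z<186)&(Y>60)&(Y<150)&(abs(X-18)<40)
    if pl.sum()>20: print("grip",pl.sum(),np.percentile(Y[pl],[2,10,50,90,98]),np.percentile(X[pl],[2,98]),np.percentile(Z[pl],98))
    b=(Z>120)&(Z<135)&(abs(X-18)<20)&(Y>-60)&(Y<60)
    if b.sum()>20: print("bar",b.sum(),np.polyfit(Y[b],X[b],1),np.median(Z[b]))
cv2.imwrite("pics/both4.png",np.hstack(ims))
E
```

```text
[535.95786304 -25.8070907  267.69023353] [ 3.14143140e+00 -3.08443536e-04  4.11292627e-01] [-1.16384443e-01  2.43047160e-01  1.50602245e+00  1.62486860e-05
  1.39217536e+00  1.04311640e+00]
side mould top 1171 [-73.21751838  75.22883954] [-49.9275807   50.70819748]
grip 466 [ 83.51574276  86.28234394 124.5552948  127.85573673 129.73283059] [ 5.53228306 30.12642137] 183.16490213908546
bar 161 [-5.99139672e-03  2.12082224e+01] 129.5329301827827
top mould top 1170 [-74.46456933  56.94490837] [-50.04302052  55.86974576]
grip 166 [ 82.64511568  85.13848533  91.59300117 127.86552286 128.17364406] [ 4.52513446 25.82167417] 185.21035960390805
bar 253 [-4.49739784e-03  1.68285412e+01] 129.68039561422097
```

View pics/both4.png

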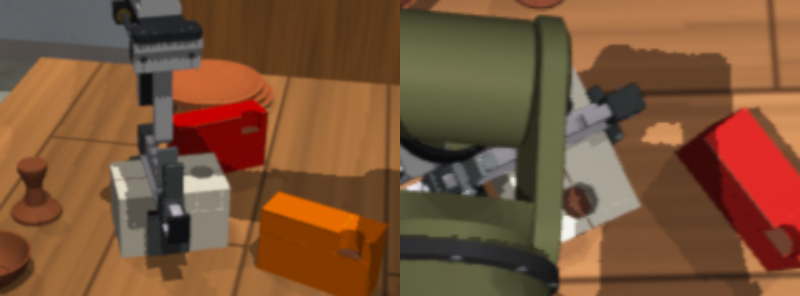

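The clamp sits square on the plain top: side crop bar at (165,170), and top crop shows it clear of the hole at (580,200). Mould and bystanders are unmoved. Tab and palm plate span mould-y 84 to 128 at x ≈ 17. I'll move above their middle and descend.

Request:
step_arm(series=[-6.4, -16.2, 0, -0.015, 0, -6.3, -16.2, 0, 0, 0, 0, 0, -30, 0, 0, 0, 0, -30, 0, 0, 0, 0, -20, 0, 0, 0, 0, -10, 0, 0.2, 0, 0, -5, 0, 0.3, 0, 0, 0, 0, 0.38, 0, 0, 0, 0, 0.38], squeeze=25)

```text
clock: 16.4
eef_pos: [523.5, -58.3, 173.0]
eef_rot: [3.141, -0.001, 0.392]
wrist_force: [-1.2, 0.5, 0.5]
finger_gap: 59.3
finger_force: 0.0
```

```bash
cat > m.py <<'E'
from h import *
def look(n="side",name=None):
    s=manip.read_state();a=np.radians(112.7);ey=np.array([np.cos(a),np.sin(a)]);ex=np.array([np.sin(a),-np.cos(a)])
    o=np.array([548.5,-162.6]);t=s["eef_pos"][:2]-o;print("TCP mould xy",t@ex,t@ey,s["eef_pos"][2],"gap",s["finger_gap"],s["finger_force"],s["wrist_force"])
    p,d,w=grab(n);q=w[...,:2]-o;Y=q@ey;X=q@ex;Z=w[...,2]
    m=(abs(Z-94.5)<4)&(abs(X)<90)&(abs(Y)<70)&(p.min(2)>90)
    print("mould",np.percentile(X[m],[1,99]),np.percentile(Y[m],[1,99]))
    e=(Z>97)&(Z<130)&(Y>145)&(Y<180)&(abs(X-17)<20);print("bar end",e.sum(),np.percentile(Y[e],[50,98]),np.percentile(X[e],[2,98]))
    l=(Z>133)&(Z<143)&(Y>80)&(Y<140)&(abs(X-17)<20);print("palm foot",l.sum(),np.percentile(Y[l],[50,90,98]),np.percentile(X[l],[2,98]))
    if name: cv2.imwrite(name,cv2.resize(p[60:260,230:500],(780,578),interpolation=2))
E
python3 -c "
from m import *
look('side','pics/s5.png')"
```

```text
TCP mould xy 17.18458829182368 105.86756043776111 172.98719559157024 gap 59.29348013712538 0.0 [-1.21704582  0.54182961  0.45013209]
mould [-73.34685391  75.01714473] [-50.28903077  50.81450432]
bar end 238 [164.87026079 168.07377161] [ 3.82610937 30.80140493]
palm foot 65 [126.18887808 128.60227897 129.51028314] [ 5.37131505 30.92576077]
```

View pics/s5.png

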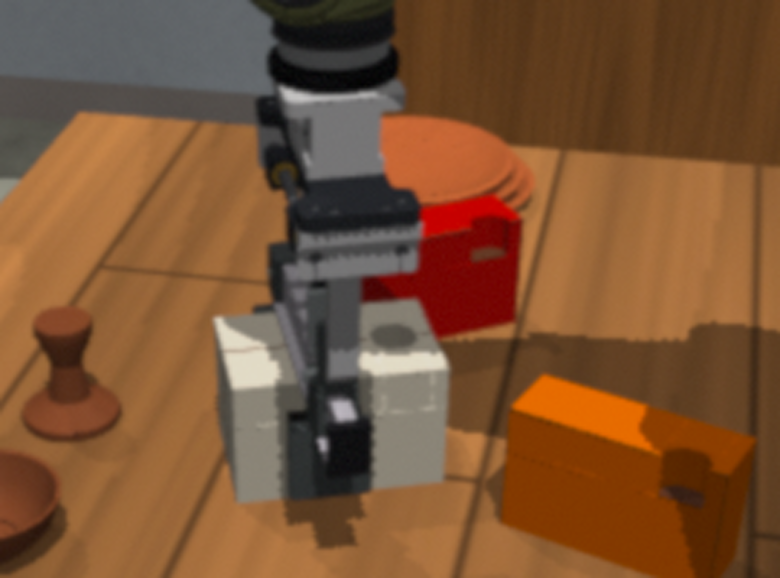

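The outer finger at (344,320) stands in front of the palm plate, centred to within a few mm. I'll close onto both plates, moving outward as the tab goes in.

Request:
step_arm(series=[0, 0, 0, 0, 0.45, 0, 0, 0, 0, 0.5, 0, 0, 0, 0, 0.52, 0, 0, 0, 0, 0.53, 0, 0, 0, 0, 0.53])

```text
clock: 17.08
eef_pos: [523.4, -58.2, 172.5]
eef_rot: [3.141, -0.0, 0.392]
wrist_force: [-1.6, 0.5, 2.6]
finger_gap: 44.1
finger_force: 5.0
```

Request:
step_arm(series=[-0.4, 0.9, 0, 0, 0.55, -0.4, 0.9, 0, 0, 0.57, -0.4, 0.9, 0, 0, 0.59, -0.4, 0.9, 0, 0, 0.61, 0, 0, 0, 0, 0.61])

```text
clock: 17.7
eef_pos: [521.8, -54.6, 172.6]
eef_rot: [3.141, -0.0, 0.392]
wrist_force: [-0.7, -0.1, 5.1]
finger_gap: 37.1
finger_force: 13.9
```

Request:
step_arm(series=[-0.4, 0.9, 0, 0, 0.63, -0.4, 0.9, 0, 0, 0.65, -0.3, 0.6, 0, 0, 0.67, 0, 0, 0, 0, 0.69, 0, 0, 0, 0, 0.69])

```text
clock: 18.32
eef_pos: [520.8, -52.2, 172.6]
eef_rot: [3.141, -0.001, 0.392]
wrist_force: [0.9, 1.3, 6.2]
finger_gap: 33.4
finger_force: 25.0
```

```bash
python3 -c "
from m import *
look()"
```

```text
TCP mould xy 17.02441227353684 112.53353285438253 172.58846234560798 gap 33.44176418019015 25.00089107081294 [0.88206054 1.34903435 6.15605432]
mould [-73.02073601  75.05435799] [-50.2866668   50.83934884]
bar end 251 [164.71017843 167.37414662] [ 3.32139229 30.81214998]
palm foot 76 [127.37583276 129.65791786 130.61259038] [ 5.58536585 30.84125597]
```

Request:
step_arm(series=[0, 0, 0, 0, 0.75, 0, 0, 0, 0, 0.75, 0, 0, 0, 0, 0.75], squeeze=45)

```text
clock: 18.75
eef_pos: [520.8, -52.2, 172.6]
eef_rot: [3.141, -0.001, 0.392]
wrist_force: [0.4, 1.0, 5.5]
finger_gap: 32.8
finger_force: 45.0
```

The tab is at its stop. I'll slide in 14 mm and check.

Request:
step_arm(series=[0.8, -1.8, 0, 0, 0.75, 0.8, -1.8, 0, 0, 0.75, 0.8, -1.8, 0, 0, 0.75, 0.8, -1.8, 0, 0, 0.75, 0.8, -1.8, 0, 0, 0.75, 0.8, -1.8, 0, 0, 0.75, 0.8, -1.8, 0, 0, 0.75, 0, 0, 0, 0, 0.75, 0, 0, 0, 0, 0.75])

```text
clock: 19.88
eef_pos: [526.3, -65.1, 172.6]
eef_rot: [3.141, -0.0, 0.392]
wrist_force: [0.3, -0.7, 5.7]
finger_gap: 32.5
finger_force: 45.0
```

```bash
python3 -c "
from m import *
look()"
```

```text
TCP mould xy 17.149945323395976 98.54436663970404 172.6306208646942 gap 32.4802496780644 45.00263387337327 [ 0.34594523 -0.70115043  5.74010685]
mould [-73.08482443  74.9966698 ] [-50.35797375  50.44594869]
bar end 240 [164.85149471 168.17039628] [ 3.61916296 30.77666847]
palm foot 74 [113.34454814 115.60097748 117.07002595] [ 4.48596403 30.97279579]
```

Request:
step_arm(series=[0.8, -1.8, 0, 0, 0.75, 0.8, -1.8, 0, 0, 0.75, 0.8, -1.8, 0, 0, 0.75, 0.8, -1.8, 0, 0, 0.75, 0.4, -0.9, 0, 0, 0.75, 0.4, -0.9, 0, 0, 0.75, 0.4, -0.9, 0, 0, 0.75, 0.4, -0.9, 0, 0, 0.75, 0.4, -0.9, 0, 0, 0.75, 0.4, -0.9, 0, 0, 0.75, 0, 0, 0, 0, 0.75, 0, 0, 0, 0, 0.75])

```text
clock: 21.42
eef_pos: [531.6, -77.1, 172.7]
eef_rot: [-3.141, 0.0, 0.392]
wrist_force: [-3.2, 3.2, 8.3]
finger_gap: 32.8
finger_force: 45.0
```

```bash
python3 -c "
from m import *
look()"
```

```text
TCP mould xy 17.407525127202668 85.42348284199943 172.65409715303866 gap 32.771769693755076 45.00147141516209 [-3.21326136  3.15805403  8.26189069]
mould [-72.98981485  74.87156756] [-50.24991101  50.72681481]
bar end 235 [164.76332252 167.89586434] [ 5.41085665 30.76085144]
palm foot 71 [100.31925424 102.6389828  103.8839739 ] [ 5.82286201 30.78452768]
```

The pad has touched. A little further in.

Request:
step_arm(series=[0.4, -0.9, 0, 0, 0.75, 0.4, -0.9, 0, 0, 0.75, 0.4, -0.9, 0, 0, 0.75, 0, 0, 0, 0, 0.75, 0, 0, 0, 0, 0.75])

```text
clock: 22.1
eef_pos: [532.7, -79.6, 172.6]
eef_rot: [-3.141, 0.0, 0.393]
wrist_force: [-4.6, 6.1, 8.9]
finger_gap: 32.8
finger_force: 45.0
```

```bash
python3 -c "
from m import *
look()"
```

```text
TCP mould xy 17.495496005412868 82.67089198403923 172.6480355832586 gap 32.81884783295005 45.001209173351526 [-4.57903328  6.08112976  8.866227  ]
mould [-73.21530261  74.86921671] [-50.26482492  51.11317965]
bar end 248 [164.5965395 167.6386312] [ 5.10863518 31.81187603]
palm foot 68 [ 97.64827958 100.0394593  100.77287726] [ 5.36140214 31.09975141]
```

Slide is about 29.5 mm. I'll release the tab while the palm finger follows inward to hold the jaw.

Request:
step_arm(series=[0.2, -0.5, 0, 0, 0.66, 0, 0, 0, 0, 0.65, 0.4, -0.9, 0, 0, 0.63, 0.4, -0.9, 0, 0, 0.61, 0.4, -0.9, 0, 0, 0.59, 0.4, -0.9, 0, 0, 0.57, 0.4, -0.9, 0, 0, 0.55, 0.4, -0.9, 0, 0, 0.53, 0, 0, 0, 0, 0.53, 0, 0, 0, 0, 0.53], squeeze=25)

```text
clock: 23.4
eef_pos: [535.0, -85.1, 172.1]
eef_rot: [-3.139, 0.001, 0.392]
wrist_force: [-3.3, 5.9, 5.1]
finger_gap: 43.7
finger_force: 6.7
```

```bash
python3 -c "
from m import *
look()"
```

```text
TCP mould xy 17.475847449034553 76.71126018991667 172.0880486201675 gap 43.72359173336416 6.734832033980638 [-3.25571216  5.8671656   5.12561952]
mould [-73.4223411   74.89260521] [-50.1533313   50.99975171]
bar end 256 [164.63989735 168.00928712] [ 5.29674174 31.73955145]
palm foot 72 [ 97.58793799  99.43965929 100.0911668 ] [ 5.05962451 31.14524246]
```

The tab is back out (gap 43.7) with the jaw held near 30 mm. I'll open fully and rise.

Request:
step_arm(series=[0, 0, 0, 0, 0.5, 0, 0, 0, 0, 0.45, 0, 0, 0, 0, 0.3, 0, 0, 0, 0, 0.1, 0, 0, 0, 0, 0.1, 0, 0, 10, 0, 0.1, 0, 0, 30, 0, 0.1, 0, 0, 50, 0, 0.1, -10, 40, 20, 0, 0.1, -20, 50, 0, 0, 0.1, -20, 50, 0, 0, 0.1, -20, 50, 0, 0, 0.1, 0, 0, 0, 0, 0.1])

```text
clock: 25.08
eef_pos: [464.6, 106.3, 283.4]
eef_rot: [3.142, -0.001, 0.396]
wrist_force: [0.6, 0.2, -0.1]
finger_gap: 84.7
finger_force: 0.0
```

```bash
python3 - <<'E'
from m import *
look()
a=np.radians(112.7);ey=np.array([np.cos(a),np.sin(a)]);ex=np.array([np.sin(a),-np.cos(a)])
ims=[]
for n,c in(("side",(100,260,280,440)),("top",(150,310,330,490))):
    p,d,w=grab(n);q=w[...,:2]-np.array([548.5,-162.6]);Y=q@ey;X=q@ex;Z=w[...,2]
    g=(Z>160)&(Z<186)&(Y>30)&(Y<130)&(abs(X-18)<40)
    print(n,g.sum(),np.percentile(Y[g],[1,5,50,95,99]) if g.sum()>9 else "")
    ims.append(cv2.resize(p[c[0]:c[1],c[2]:c[3]],(400,400),interpolation=2))
cv2.imwrite("pics/fin.png",np.hstack(ims))
E
```

```text
TCP mould xy 26.379516454773068 280.4873303407751 283.387845035165 gap 84.68855777078033 0.0 [ 0.62019971  0.16879071 -0.14159367]
mould [-73.29028812  75.21869717] [-54.54203314  49.45401543]
bar end 249 [164.94475707 168.14485352] [ 5.21457158 31.7019454 ]
palm foot 74 [ 99.63048396 101.86722909 103.33227614] [ 5.60284509 30.83235905]
side 326 [ 56.49163015  57.99507189  95.94610703 101.75606618 102.85999951]
top 186 [ 56.08731421  56.5673585   63.87797367 101.47243832 101.75916033]
```

View pics/fin.png

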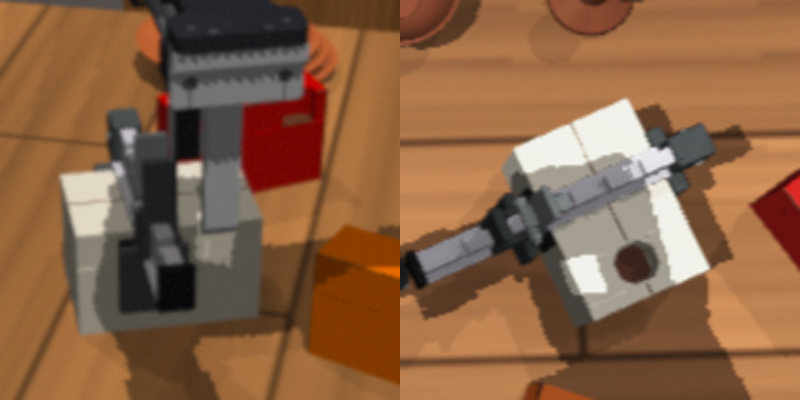

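The clamp is seated with its slider against the near side, and the tab is out (tab to palm 45.5 mm). The jaw measures about 28.5 mm within its notch play. The fixed jaw may be only just touching, so I'll grip the web again and draw the clamp lightly toward mould +y to seat it.

Request:
step_arm(series=[9.1, -24.2, 0, 0.157, 0.1, 9.1, -24.2, 0, 0.157, 0.3, 9.1, -24.2, 0, 0.157, 0.5, 9.1, -24.2, 0, 0.157, 0.6, 9.1, -24.2, 0, 0.157, 0.6, 9.1, -24.2, 0, 0.157, 0.6, 9.1, -24.2, 0, 0.157, 0.6, 9.1, -24.2, 0, 0.157, 0.6, 9.1, -24.2, 0, 0.157, 0.6, 9.1, -24.2, 0, 0.157, 0.6, 0, 0, 0, 0, 0.6, 0, 0, -40, 0, 0.6, 0, 0, -50, 0, 0.6, 0, 0, -40, 0, 0.6, 0, 0, -20, 0, 0.6, 0, 0, -3, 0, 0.6, 0, 0, 0, 0, 0.6])

```text
clock: 27.35
eef_pos: [556.8, -138.2, 130.2]
eef_rot: [3.141, 0.001, 1.961]
wrist_force: [0.1, -0.0, 0.3]
finger_gap: 37.6
finger_force: 0.0
```

Request:
step_arm(series=[0, 0, 0, 0, 0.75, 0, 0, 0, 0, 0.83, 0, 0, 0, 0, 0.9, 0, 0, 0, 0, 0.95, 0, 0, 0, 0, 0.95], squeeze=25)

```text
clock: 27.98
eef_pos: [556.8, -138.0, 129.7]
eef_rot: [3.141, 0.0, 1.962]
wrist_force: [0.7, 1.2, 4.7]
finger_gap: 11.7
finger_force: 25.0
```

Request:
step_arm(series=[-0.2, 0.5, 0, 0, 0.95, 0, 0, 0, 0, 0.95, 0, 0, 0, 0, 0.95])

```text
clock: 28.35
eef_pos: [556.8, -137.9, 129.8]
eef_rot: [3.141, 0.001, 1.962]
wrist_force: [3.6, -4.6, 5.6]
finger_gap: 11.8
finger_force: 25.0
```

Request:
step_arm(series=[-0.2, 0.5, 0, 0, 0.95, 0, 0, 0, 0, 0.95, 0, 0, 0, 0, 0.95])

```text
clock: 28.72
eef_pos: [556.6, -137.7, 129.8]
eef_rot: [3.141, 0.002, 1.962]
wrist_force: [4.6, -5.0, 5.7]
finger_gap: 11.7
finger_force: 25.0
```

Request:
step_arm(series=[-0.2, 0.5, 0, 0, 0.95, 0, 0, 0, 0, 0.95, -0.2, 0.5, 0, 0, 0.95, 0, 0, 0, 0, 0.95, 0, 0, 0, 0, 0.95])

```text
clock: 29.35
eef_pos: [556.5, -137.2, 129.9]
eef_rot: [3.14, 0.003, 1.962]
wrist_force: [5.3, -8.6, 3.4]
finger_gap: 12.0
finger_force: 25.0
```

The pull reads 10 N, so it is firmly seated. I'll release, leave and check.

Request:
step_arm(series=[0, 0, 0, 0, 0.85, 0, 0, 0, 0, 0.75, 0, 0, 0, 0, 0.6, 0, 0, 0, 0, 0.6, 0, 0, 0, 0, 0.6, 0, 0, 10, 0, 0.6, 0, 0, 30, 0, 0.5, 0, 0, 50, 0, 0.3, 0, 0, 50, 0, 0.1, -20, 50, 0, 0, 0.1, -20, 50, 0, 0, 0.1, -20, 50, 0, 0, 0.1, -20, 50, 0, 0, 0.1, 0, 0, 0, 0, 0.1])

```text
clock: 31.1
eef_pos: [474.8, 66.4, 270.5]
eef_rot: [3.14, 0.0, 1.966]
wrist_force: [1.1, -1.3, -1.0]
finger_gap: 84.6
finger_force: 0.0
```

```bash
python3 - <<'E'
from m import *
look()
a=np.radians(112.7);ey=np.array([np.cos(a),np.sin(a)]);ex=np.array([np.sin(a),-np.cos(a)])
for n in("side","top"):
    p,d,w=grab(n);q=w[...,:2]-np.array([548.5,-162.6]);Y=q@ey;X=q@ex;Z=w[...,2]
    g=(Z>160)&(Z<186)&(Y>30)&(Y<130)&(abs(X-18)<40)
    print(n,g.sum(),np.percentile(Y[g],[1,5,50,95,99]))
    m=(abs(Z-94.5)<5)&(abs(X)<90)&(abs(Y)<54)
    for lo,hi in((-60,-25),(52,70)):
        k=m&(X>lo)&(X<hi);print(lo,k.sum(),np.percentile(Y[k],[1,99]))
    b=(Z>120)&(Z<135)&(abs(X-18)<14)&(Y>-60)&(Y<40);print("bar",np.polyfit(Y[b],X[b],1),np.median(Z[b]))
    j=(Z>60)&(Z<140)&(Y<-54)&(Y>-110)&(abs(X-18)<35);print("fixed jaw Y",j.sum(),np.percentile(Y[j],[1,50,99]) if j.sum()>5 else "")
E
```

```text
TCP mould xy 20.40203395116967 239.64402534511584 270.4522481614763 gap 84.64016716663954 0.0 [ 1.08529075 -1.28762756 -0.97649261]
mould [-72.76956078  74.97760979] [-51.68358373  49.19623712]
bar end 250 [164.92125589 167.83469429] [ 5.45939414 31.60858256]
palm foot 69 [100.00869681 102.02248219 102.69623346] [ 5.62060327 30.81081382]
side 321 [ 55.67695128  57.72379241  96.25762437 101.94319846 103.04607432]
-60 380 [-50.9255734   51.06034124]
52 242 [-50.40616537  50.67254302]
bar [ 0.18211628 20.68884182] 129.57503251269225
fixed jaw Y 51 [-83.40565626 -59.74178279 -54.33624358]
top 186 [ 55.55549146  56.96534216  64.15597565 101.60961482 101.99179712]
-60 680 [-49.45404894  49.87241104]
52 439 [-49.06567662  49.14118844]
bar [2.58801685e-03 1.65529462e+01] 129.79514533085757
fixed jaw Y 322 [-84.04867895 -64.00150185 -54.28090738]
```

The mould is unmoved, the bar is square, the jaw is in its notch, the tab is sprung out and the arm is clear. Handing in.

```bash
python3 -c "
from cell import manip
print(manip.sign_off())"
```

```text
the job is handed in; nothing more can be done
None
```

I handed the job in at about 31 s of the 58 s allowed: the bar clamp sits square across the plain mould top, its sliding jaw about 28.5 mm in (next notch), latch tab sprung back and the arm clear; `sign_off` gave no verdict, and I could not measure the fixed jaw's pressing force directly, so I seated it with a 10 N pull.

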